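# Seal the fridge drinks tank

## Robot

A 6-joint arm with a two-finger parallel gripper is mounted at the origin on the work surface; the furniture and walls round the work are solid. World frame = base frame: x ahead of the robot, y to its left, z up, the work surface at z = 0. Lengths are in m, angles in rad, forces in N, time in s.
With the tool pointing down it reaches from about 0.325 to 1 m from the base axis. Payload 5.1 kg.
Tool frame: the origin (TCP) lies between the finger pads, 19 mm behind the fingertips; this is the grasp point; z points along the fingers, y is the line along which they close (so a half turn about z gives the same grasp; the last joint's range is limited). The gripper opens to 85 mm and grips with 20 to 120 N. Pads are 22 mm wide; open, the fingers measure 114 mm over their backs; the gripper's body (76 mm by 85 mm) begins 54 mm behind the grasp point. The pads swing forward as they close: fully open they stand 13 mm farther back than shut.
Start: joints at [-1.205, 0.124, 1.65, -0, 1.367, -0.083], TCP at [0.282, -0.586, 0.25] pointing down, gripper open.
Joint ranges: [-2.61, 2.61], [-1.02, 2.33], [0.03, 2.71], [-1.35, 4.49], [0.32, 2.68], [-2.91, 2.91]. Speed limits (rad/s): [2.57, 2.57, 3.14, 3.14, 3.14, 3.14].

## Interface

Orientations are given as a unit quaternion [x, y, z, w].
In Python, from cell import observe, get_image, finish_job gives the robot as it stands.
- The arm moves only by the shell command python3 -m jog 'ROWS'. ROWS is JSON, a list of rows, each an object with "hand": the finger opening in mm, from 0 to 85.4; "dp": the shift along the tool's x, y, z in units of 25 mm (1.0 is 25 mm), a list of three; "spin": the turn about the tool's z in degrees. In form: [{"hand": hand, "dp": [dx, dy, dz], "spin": spin}, ...]. A call has 1 to 5 rows; each row is the pose to reach, as a shift and turn from the pose commanded when the call began, along the tool's axes at that moment; what a row does not reach only later rows make up. A row lasts 1/8 s, in which the tool goes at most 62.5 mm and 10.7 degrees, less where a joint would pass 70% of its speed; a pose out of reach is approached as far as the arm can. A call with a gripper value outside its range is refused whole. The fingers move at their own pace and stop on an object; the grip force is fixed at half the most. Time passes only in rows, so rows that repeat a pose let the fingers close. It gives the time, the measured TCP pose, the force, the opening and the grip force at its end, in the units of the state.
- observe(): the state, without advancing time (a new reading comes with each control period).
- get_image(name): name is "side" or "top" or "wrist"; returns a dict with "img" (400x640x3 uint8, red, green, blue), "depth" (400x640 float32, m along the optical axis (not along the pixel's ray), 0 where there is no reading), "mtx" (3x3 intrinsics, pixels), "k1" (the pictures are not rectified: a ray, as slopes to the right and down, at radius r is drawn at 1 + k1 r^2 times it, then the intrinsics apply), "xyz" and "rotation" of the camera in the world. Camera axes: x right, y up, looking along -z (the intrinsics and any distortion apply to the point x, -y, -z); pixel columns grow to the right and rows downward; lengths in m; the calibration is good to about 2 mm. A picture is of the moment at which its call begins.
- finish_job(): hands the job in; it is judged then, once.
The state is a dict: "clock": time; "qpos": joint angles; "qvel": joint speeds; "joint_efforts": joint torques, N m; "ee_pos": TCP position; "eef_rot": TCP orientation; "contact_force": force on the tool from outside, world axes, zero at the start; "wrist_torque": the same for the moment, N m; "opening": opening from 0.0 (shut) to 1.0 (fully open); "grasp_force": force on a finger pad.
Only numpy, scipy, OpenCV 4.12 (cv2) and the standard library are available. Lean on these libraries where they do the work, as an engineer would, in place of code of your own. Each camera call takes 0.05 s, during which the arm holds its last target. There are 200 camera calls.

## Task

Close up the flat white drinks tank: first turn its vent knob clockwise until it clicks past its detent and is fully closed, then take the loose cap by its stem, set it squarely on the filling neck and press until it snaps on. Keep pressing after the click so that the cap squeezes the rubber seal all the way down, and finish like that, still gripping the stem and pressing the cap home without letting go; leave the things round about where they stand.

Things in the scene. Friction and masses are not known exactly. Their poses are not given: they have to be found in the camera images.
- tank: Flat white plastic drinks tank, fixed to the table: 120 mm (its x) by 240 mm (its y), flat top 55 mm above the table; a small grey tap sticks out of its -y end. Origin: centre of the underside; z up. On the top's long centre line stand the filling neck (60 mm towards -y, the tap end) and the vent knob (60 mm towards +y).
- neck (a point): Axis of the filling neck at the height of the tank's top; z up. The neck is a round white stud 39 mm in diameter, 28 mm tall, top edge chamfered. Four steel spring balls stick out 4 mm from its side, centres 14 mm above this point: the snap catches. On top lies a sprung black rubber seal disc 26 mm in diameter, its face 32 mm above this point.
- seal (a joint): How far the sprung rubber seal on top of the neck is pressed down, m: 0 free, about 0.004 when the cap is fully home on the neck's rigid top. It pushes back with 2.5 N per mm, so the cap rises again if it is no longer pressed.
- vent_knob (a joint): Angle of the vent knob, rad: 0 open (as it starts), 1.2 fully closed against its stop; it grows as the knob is turned clockwise seen from above. An over-centre detent holds it with about 0.15 N m until halfway (0.6); past it the knob snaps on towards 1.2 and stays there, short of it the knob springs back.
- vent_knob_grip (a point): On the upright axis of the vent knob, at the height to grip it. Grey knob: a round foot 44 mm in diameter with an upright grip bar across it, 42 mm long, 14 mm wide, whose top is 44 mm and foot disc 12 mm above the tank's top; this point is 37 mm above the tank's top. Its x axis runs along the bar and turns with the knob; at 0 the bar lies along the tank's x.
- cap: Loose white plastic snap cap, about 60 g, skirt down on the table: round skirt 59 mm in diameter, 28 mm tall, closed on top; on it an upright round grip stem 32 mm in diameter, 28 to 54 mm above the origin. Origin: centre of the lower rim; z up its axis; yaw is free. Inside the skirt is 24 mm deep; a bead round its mouth leaves a 43 mm opening that slips over the neck.
- shaker: Salt shaker, 44 mm in diameter, 90 mm tall; a bystander. Origin: centre of its underside.
- mug: Mint-green mug, 80 mm in diameter, 102 mm tall, with a handle; a bystander. Origin: centre of its underside.
- coffee_cup: Small white espresso cup, 56 mm tall, 87 mm long with its handle; a bystander. Origin: centre of its underside.
- cap_stem (a point): Centre of the cap's grip stem, 41 mm above the cap's lower rim. Pressing the cap on: the bead meets the balls with the rim 17 mm above point neck, the push rises to about 8 N, then drops to nothing at the click (rim about 11 mm above neck); at 8 mm the roof meets the seal and the push grows again until fully home at 4 mm.
There are look-alikes about, which are no part of the job. Leave any pink or red look-alike of the cap alone.

How it is judged:
By the outcome, as a careful person would: the job done as asked, in the order asked, and still so for the second after the job is handed in, while the arm keeps its last pose, push and grip.
It also fails if it takes over 51 s, if anything falls off the work surface, if the arm or the gripper's body presses on something with over 40 N, if the wrist force passes 120 N, or if a joint passes its speed limit or range.

## Working session

There is one attempt and no reset: what is moved stays moved. The work goes in short steps, Python scripts to look and compute and a shell command to move; the robot and the scene stay as the last step left them, time stands still between calls to the robot, and variables do not carry over. Pictures are saved under pics/ and viewed, at most 10 in all, crops included, and the job is handed in when it is done.

```bash
mkdir -p pics; ls
cat > h.py <<'E'
import numpy as np, cv2
from cell import observe, get_image, finish_job
def cloud(d):
    h,w=d["depth"].shape; K=np.array(d["mtx"])
    u,v=np.meshgrid(np.arange(w),np.arange(h))
    p=np.stack([u,v],-1).reshape(-1,1,2).astype(np.float64)
    n=cv2.undistortPoints(p,K,np.array([d["k1"],0,0,0.])).reshape(h,w,2)
    z=d["depth"]; c=np.stack([n[...,0]*z,-n[...,1]*z,-z],-1)
    P=c@np.array(d["rotation"]).T+np.array(d["xyz"]); P[z<=0]=np.nan
    return P
E
python3 - <<'E'
from h import *
for n in("top","side"):
    d=get_image(n); np.save(n+".npy",d,allow_pickle=True)
    cv2.imwrite(f"pics/{n}1.png",d["img"][...,::-1])
    print(n,d["xyz"],d["rotation"])
print(observe())
E
```

```text
pics
top [0.26864881 0.27821678 0.98291515] [ 0.0524046  -0.08513686 -0.69334373  0.71363853]
side [0.24789593 0.99330623 0.47033525] [-0.06648814  0.50848727  0.85262628 -0.10024194]
{'clock': 0.1, 'qpos': array([-1.20458572e+00,  1.24460544e-01,  1.65156217e+00, -4.20253482e-06,
        1.36748222e+00, -8.25733925e-02]), 'qvel': array([ 2.02982109e-05, -2.18460109e-03, -2.82044697e-03,  1.77503310e-03,
       -1.27030953e-03, -6.58947114e-04]), 'joint_efforts': array([ 2.47889302e-04, -4.24930394e+01, -3.66654503e+01, -7.00941018e-05,
        3.97123353e-03,  1.72147958e-05]), 'ee_pos': array([ 0.28181671, -0.5851509 ,  0.24884791]), 'eef_rot': array([ 9.74929036e-01,  2.22513958e-01, -1.37181313e-04, -9.46250291e-04]), 'contact_force': array([-0.67272451, -0.659055  , -1.17916878]), 'wrist_torque': array([-0.03186144,  0.03144735, -0.02461404]), 'grasp_force': 0.0, 'opening': 1.002323567908584}
```

View pics/top1.png

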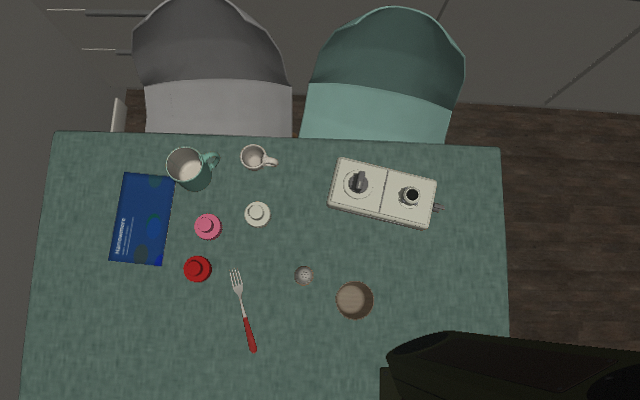

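View pics/side1.png

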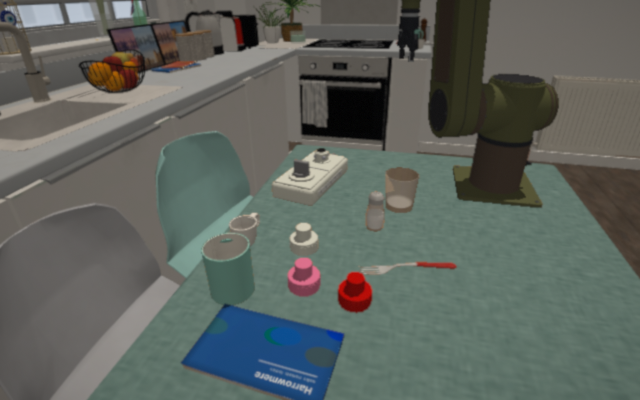

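The top picture shows the tank at about (383,193), with its knob at (357,182) and neck at (411,195). The white cap is at (257,213), with the pink and red look-alikes at (208,227) and (197,269). The espresso cup is at (253,157), the mug at (187,167), the shaker at (304,275) and a glass at (354,300). The side view agrees.

```bash
sed -i 's/@np.array(d\["rotation"\]).T/@Rotation.from_quat(d["rotation"]).as_matrix().T/; 1a from scipy.spatial.transform import Rotation' h.py
python3 - <<'E'
from h import *
for n in("top","side"):
    d=np.load(n+".npy",allow_pickle=True).item(); P=cloud(d); im=d["img"].astype(int)
    np.save(n+"P.npy",P)
    z=P[...,2]
    if n=="top":
        print("table z",np.nanmedian(z[300:380,80:200]))
        for nm,(r0,r1,c0,c1),(lo,hi) in [("captop",(195,230,240,275),(.045,.07)),("capskirt",(195,230,240,275),(.02,.035)),
          ("knobtop",(160,205,338,376),(.09,.11)),("seal",(175,215,395,430),(.082,.1)),("tank",(150,235,320,440),(.045,.062)),("shaker",(260,290,290,318),(.07,.11)),
          ("cup",(140,175,235,280),(.045,.07)),("mug",(140,195,160,222),(.09,.12)),("glass",(278,322,332,378),(.06,.15))]:
            q=P[r0:r1,c0:c1].reshape(-1,3); q=q[(q[:,2]>lo)&(q[:,2]<hi)]
            if len(q)<4: print(nm,len(q)); continue
            (c,s,a)=cv2.minAreaRect((q[:,:2]*1000).astype(np.float32))
            print(nm,len(q),"med",np.median(q,0).round(4),"rect",np.round(c,1),np.round(s,1),round(a,1),"zq",np.percentile(q[:,2],[5,95]).round(4))
    else:
        m=(z>.03)&(z<.12)&(P[...,1]>0)
        q=P[150:205,270:350].reshape(-1,3); q=q[(q[:,2]>.045)&(q[:,2]<.062)]
        print("tank side",np.round(cv2.minAreaRect((q[:,:2]*1000).astype(np.float32))[0],1),cv2.minAreaRect((q[:,:2]*1000).astype(np.float32))[1:])
        q=P[222:252,288:320].reshape(-1,3); q=q[(q[:,2]>.045)&(q[:,2]<.07)]
        print("captop side",np.median(q,0),q.min(0),q.max(0))
E
```

```text
table z 0.0021319329146837207
captop 150 med [0.4357 0.3854 0.055 ] rect [436.5 386.5] [29.9 28.2] 46.1 zq [0.0523 0.0582]
capskirt 341 med [0.4315 0.3823 0.0295] rect [436.3 386.2] [57.1 55.5] 36.7 zq [0.026  0.0323]
knobtop 128 med [0.5046 0.1616 0.1003] rect [505.6 161. ] [14.2 42.4] 77.9 zq [0.0965 0.1029]
seal 207 med [0.4804 0.044  0.0871] rect [480.9  43. ] [35.5 35.5] 20.6 zq [0.0827 0.0909]
tank 4340 med [0.4847 0.0973 0.0566] rect [491.5  94.3] [255.8 120.2] 77.5 zq [0.0492 0.0601]
shaker 208 med [0.3008 0.2757 0.0876] rect [300.4 275.7] [31.4 31.6] 1.6 zq [0.0799 0.0919]
cup 273 med [0.5615 0.3847 0.0549] rect [567.5 390. ] [57.2 77.3] 16.8 zq [0.0466 0.0586]
mug 364 med [0.5365 0.5328 0.099 ] rect [532.7 538.5] [80.3 90.2] 63.0 zq [0.0909 0.104 ]
glass 290 med [0.2484 0.1485 0.0846] rect [250.5 169.5] [77.6 79.5] 0.7 zq [0.063  0.0948]
tank side [491.6 105.6] ((236.2322235107422, 117.29630279541016), 77.6424789428711)
captop side [0.43343254 0.39361735 0.05282017] [0.41981034 0.37324847 0.04515956] [0.45009439 0.40361716 0.05523164]
```

```bash
cat >> h.py <<'E'
def plan(x,y,z,ang):
    s=observe(); R=Rotation.from_quat(s["eef_rot"]); X=R.as_matrix()[:,0]
    a=np.degrees(np.arctan2(X[1],X[0]))
    dp=R.inv().apply(np.array([x,y,z])-s["ee_pos"])/.025
    print("t",round(s["clock"],2),"pos",s["ee_pos"].round(4),"xang",a.round(2),"tilt",np.round(R.as_matrix()[:2,2],4),"F",s["contact_force"].round(1),"open",round(s["opening"],3),"grip",s["grasp_force"])
    print("dp",dp.round(3),"spin",round(-((ang-a+180)%360-180),2), "q", s["qpos"].round(2))
E
python3 -m jog '[{"hand":85,"dp":[1.6,-1.75,0],"spin":-10},{"hand":85,"dp":[3.2,-3.5,0],"spin":-20},{"hand":85,"dp":[4.8,-5.25,0],"spin":-30},{"hand":85,"dp":[6.4,-7,0],"spin":-40},{"hand":85,"dp":[8,-8.75,0],"spin":-50}]'
python3 -c "from h import *;plan(.5056,.161,.22,167.8)"
```

```text
clock: 0.72
ee_pos: [0.3673, -0.2998, 0.2496]
eef_rot: [0.788, 0.616, 0.0, -0.0]
contact_force: [0.8, 0.1, -0.1]
opening: 0.997
grasp_force: 0.0
t 0.72 pos [ 0.3673 -0.2998  0.2496] xang 76.01 tilt [-0.0001  0.0005] F [ 0.8  0.1 -0.1] open 0.997 grip 0.0
dp [19.221  0.913  1.191] spin -91.79 q [-0.8  -0.28  2.03  0.    1.39 -0.55]
```

```bash
python3 -m jog '[{"hand":85,"dp":[2.1,0.1,0.1],"spin":-10},{"hand":85,"dp":[4.2,0.2,0.2],"spin":-20},{"hand":85,"dp":[6.3,0.3,0.3],"spin":-30},{"hand":85,"dp":[8.4,0.4,0.4],"spin":-40},{"hand":85,"dp":[10.5,0.5,0.5],"spin":-50}]'
python3 -c "from h import *;plan(.5056,.161,.22,167.8)"
```

```text
clock: 1.35
ee_pos: [0.4441, -0.0487, 0.2372]
eef_rot: [0.454, 0.891, -0.0, 0.0]
contact_force: [1.4, 0.3, -0.1]
opening: 0.998
grasp_force: 0.0
t 1.35 pos [ 0.4441 -0.0487  0.2372] xang 126.04 tilt [ 0. -0.] F [ 1.4  0.3 -0.1] open 0.998 grip 0.0
dp [5.336 6.924 0.687] spin -41.76 q [-0.23 -0.34  2.1  -0.    1.38 -0.86]
```

```bash
python3 -m jog '[{"hand":85,"dp":[1.2,1.6,0.1],"spin":-10},{"hand":85,"dp":[2.5,3.2,0.2],"spin":-20},{"hand":85,"dp":[3.8,4.9,0.4],"spin":-30},{"hand":85,"dp":[5.1,6.6,0.6],"spin":-40},{"hand":85,"dp":[5.34,6.92,0.69],"spin":-41.8}]'
python3 - <<'E'
from h import *
plan(.5056,.161,.092,167.8)
d=get_image("wrist"); np.save("w1.npy",d,allow_pickle=True); cv2.imwrite("pics/w1.png",d["img"][...,::-1])
E
```

```text
clock: 1.98
ee_pos: [0.5065, 0.1614, 0.2193]
eef_rot: [0.106, 0.994, -0.0, -0.001]
contact_force: [1.3, -0.9, -0.9]
opening: 0.999
grasp_force: 0.0
t 1.98 pos [0.5065 0.1614 0.2193] xang 167.8 tilt [-0.0016 -0.0001] F [ 1.3 -0.9 -0.9] open 0.999 grip 0.0
dp [ 0.023 -0.02   5.092] spin 0.0 q [ 0.21 -0.12  1.94  0.    1.32 -1.15]
```

View pics/w1.png

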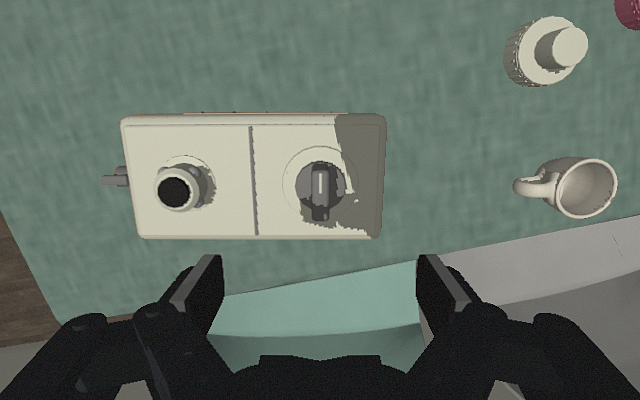

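The wrist view shows the knob bar at (320,192), the neck and black seal at (177,192), the cap at (560,50) and the espresso cup at (580,188). I'll cross-check positions from this camera.

Run:
```python
from h import *
d=np.load("w1.npy",allow_pickle=True).item(); P=cloud(d); print(d["xyz"])
for nm,(r0,r1,c0,c1),(lo,hi) in [("captop",(10,95,495,600),(.045,.07)),("knobtop",(150,230,290,350),(.09,.11)),("neck",(150,220,145,220),(.079,.1)),("tank",(100,250,110,395),(.05,.06)),("table",(260,340,0,60),(-.02,.02))]:
    q=P[r0:r1,c0:c1].reshape(-1,3); q=q[(q[:,2]>lo)&(q[:,2]<hi)]
    c,s,a=cv2.minAreaRect((q[:,:2]*1000).astype(np.float32))
    print(nm,len(q),np.median(q,0).round(4),"rect",np.round(c,1),np.round(s,1),round(a,1))
```

```text
[0.43469724 0.17652725 0.34318302]
captop 1358 [0.4354 0.3843 0.0534] rect [435.6 386.8] [32.  31.3] 79.7
knobtop 942 [0.5037 0.1613 0.0987] rect [505.3 161. ] [13.5 41.8] 77.5
neck 1546 [0.4785 0.0472 0.0843] rect [480.   44.2] [37.6 38.2] 18.8
tank 21917 [0.4819 0.0972 0.055 ] rect [492.3 103.1] [232.4 114.3] 77.6
table 1155 [ 5.654e-01 -1.901e-01  5.000e-04] rect [ 577.4 -200.3] [44.3 92.7] 64.4
```

```bash
python3 -m jog '[{"hand":60,"dp":[0.03,-0.02,1.5],"spin":0.3},{"hand":60,"dp":[0.03,-0.02,3],"spin":0.3},{"hand":50,"dp":[0.03,-0.02,4.3],"spin":0.3},{"hand":50,"dp":[0.03,-0.02,5.1],"spin":0.3},{"hand":50,"dp":[0.03,-0.02,5.1],"spin":0.3}]'
python3 -m jog '[{"hand":0,"dp":[0,0,0],"spin":0},{"hand":0,"dp":[0,0,0],"spin":0},{"hand":0,"dp":[0,0,0],"spin":0},{"hand":0,"dp":[0,0,0],"spin":0},{"hand":0,"dp":[0,0,0],"spin":0}]'
python3 -c "from h import *;plan(.5054,.161,.092,98.5)"
```

```text
clock: 2.65
ee_pos: [0.5041, 0.1571, 0.0908]
eef_rot: [0.112, 0.994, -0.001, -0.002]
contact_force: [-0.3, -0.5, -0.2]
opening: 0.588
grasp_force: 0.0
clock: 3.28
ee_pos: [0.5074, 0.1605, 0.0948]
eef_rot: [0.112, 0.994, 0.002, 0.002]
contact_force: [-0.0, 6.9, 0.8]
opening: 0.149
grasp_force: 61.0
t 3.27 pos [0.5074 0.1605 0.0948] xang 167.19 tilt [0.0046 0.0044] F [-0.   6.9  0.8] open 0.149 grip 60.97003698348999
dp [0.083 0.003 0.111] spin 68.69 q [ 0.2   0.01  2.04  0.    1.08 -1.15]
```

```bash
python3 -m jog '[{"hand":0,"dp":[0,0,0],"spin":9},{"hand":0,"dp":[0,0,0],"spin":18},{"hand":0,"dp":[0,0,0],"spin":27},{"hand":0,"dp":[0,0,0],"spin":36},{"hand":0,"dp":[0,0,0],"spin":45}]'
python3 -m jog '[{"hand":0,"dp":[0,0,0],"spin":9},{"hand":0,"dp":[0,0,0],"spin":18},{"hand":0,"dp":[0,0,0],"spin":25},{"hand":0,"dp":[0,0,0],"spin":25},{"hand":0,"dp":[0,0,0],"spin":25}]'
python3 -c "from h import *;plan(.5054,.161,.092,98.5);print(observe()['wrist_torque'])"
```

```text
clock: 3.9
ee_pos: [0.5063, 0.1593, 0.0947]
eef_rot: [0.486, 0.874, 0.001, 0.0]
contact_force: [-3.6, 1.7, 5.0]
opening: 0.151
grasp_force: 61.7
clock: 4.53
ee_pos: [0.5055, 0.1591, 0.0947]
eef_rot: [0.66, 0.751, -0.0, -0.001]
contact_force: [-5.4, 0.5, 6.0]
opening: 0.153
grasp_force: 64.7
t 4.53 pos [0.5055 0.1591 0.0947] xang 97.4 tilt [-0.0011  0.0002] F [-5.4  0.5  6. ] open 0.153 grip 64.69605803489685
dp [0.077 0.005 0.11 ] spin -1.1 q [0.2  0.01 2.05 0.   1.09 0.07]
[0.4246516  1.20638445 0.97020089]
```

```bash
python3 -m jog '[{"hand":50,"dp":[0,0,0],"spin":0},{"hand":50,"dp":[0,0,0],"spin":0},{"hand":50,"dp":[0,0,0],"spin":0},{"hand":60,"dp":[0,0,-1],"spin":0},{"hand":70,"dp":[0,0,-3],"spin":0}]'
python3 -m jog '[{"hand":80,"dp":[0,0,-1.5],"spin":0},{"hand":80,"dp":[0,0,-3],"spin":0},{"hand":80,"dp":[0,0,-3],"spin":0}]'
python3 - <<'E'
from h import *
plan(.436,.3867,.2,110)
d=get_image("wrist"); np.save("w2.npy",d,allow_pickle=True); cv2.imwrite("pics/w2.png",d["img"][...,::-1])
E
```

```text
clock: 5.15
ee_pos: [0.504, 0.1581, 0.1658]
eef_rot: [0.661, 0.75, -0.002, -0.002]
contact_force: [0.7, -0.0, -1.2]
opening: 0.821
grasp_force: 0.0
clock: 5.52
ee_pos: [0.5079, 0.159, 0.247]
eef_rot: [0.661, 0.75, 0.003, 0.002]
contact_force: [0.4, 0.7, -0.0]
opening: 0.937
grasp_force: 0.0
t 5.53 pos [0.5079 0.159  0.247 ] xang 97.2 tilt [0.0076 0.0016] F [ 0.4  0.7 -0. ] open 0.937 grip 0.0
dp [ 9.397 -1.724  1.872] spin -12.8 q [ 0.2  -0.14  1.92  0.    1.36  0.08]
```

View pics/w2.png

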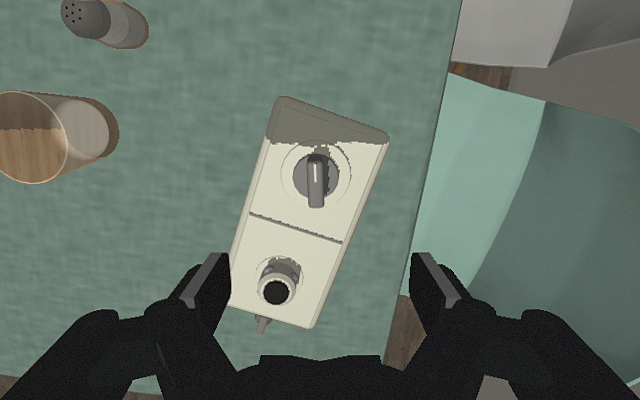

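The knob bar at (316,180) stays aligned with the closed heading, so the vent is closed. Next is the cap.

```bash
python3 -m jog '[{"hand":80,"dp":[1.9,-0.35,0.2],"spin":0},{"hand":80,"dp":[3.8,-0.7,0.5],"spin":0},{"hand":80,"dp":[5.7,-1.05,1],"spin":0},{"hand":80,"dp":[7.6,-1.4,1.5],"spin":0},{"hand":80,"dp":[9.35,-1.7,1.87],"spin":0}]'
python3 -m jog '[{"hand":80,"dp":[0,0,0],"spin":0},{"hand":80,"dp":[0,0,0],"spin":0}]'
python3 - <<'E'
from h import *
d=get_image("wrist"); P=cloud(d).reshape(-1,3)
q=P[(abs(P[:,0]-.436)<.03)&(abs(P[:,1]-.3867)<.03)]
for lo,hi in((.048,.06),(.02,.034)):
    k=q[(q[:,2]>lo)&(q[:,2]<hi)]; print(len(k),np.round(cv2.minAreaRect((k[:,:2]*1000).astype(np.float32)),1) if 0 else cv2.minAreaRect((k[:,:2]*1000).astype(np.float32)), np.median(k[:,2]))
plan(.436,.3867,.049,97.2)
cv2.imwrite("pics/w3.png",d["img"][...,::-1])
E
```

```text
clock: 6.2
ee_pos: [0.4326, 0.3858, 0.1929]
eef_rot: [0.661, 0.75, -0.002, -0.0]
contact_force: [0.5, 0.3, 0.6]
opening: 0.937
grasp_force: 0.0
clock: 6.45
ee_pos: [0.4338, 0.3845, 0.1944]
eef_rot: [0.661, 0.75, -0.001, -0.0]
contact_force: [-0.3, 0.2, -0.7]
opening: 0.934
grasp_force: 0.0
1123 ((435.2725830078125, 387.7582702636719), (30.94894790649414, 30.91271209716797), 6.954215049743652) 0.05392578844142509
2028 ((436.2131042480469, 387.8152770996094), (58.731605529785156, 57.68758773803711), 3.906224012374878) 0.027964530379385677
t 6.5 pos [0.4343 0.3842 0.1951] xang 97.18 tilt [-0.0011 -0.0013] F [-0.9 -0.2  0.7] open 0.935 grip 0.0
dp [0.096 0.087 5.842] spin -0.02 q [ 0.63  0.01  1.86 -0.    1.27  0.51]
```

```bash
python3 -m jog '[{"hand":80,"dp":[0.1,0.07,1.5],"spin":0},{"hand":80,"dp":[0.1,0.07,3],"spin":0},{"hand":80,"dp":[0.1,0.07,4.5],"spin":0},{"hand":75,"dp":[0.1,0.07,5.5],"spin":0},{"hand":70,"dp":[0.1,0.07,5.84],"spin":0}]'
python3 -m jog '[{"hand":55,"dp":[0,0,0],"spin":0},{"hand":55,"dp":[0,0,0],"spin":0},{"hand":55,"dp":[0,0,0],"spin":0}]'
python3 -c "from h import *;plan(.4357,.3873,.049,97.2)"
```

```text
clock: 7.12
ee_pos: [0.4354, 0.386, 0.0482]
eef_rot: [0.662, 0.75, -0.002, -0.0]
contact_force: [-0.0, -0.7, 0.5]
opening: 0.82
grasp_force: 0.0
clock: 7.5
ee_pos: [0.4366, 0.3884, 0.0515]
eef_rot: [0.661, 0.75, 0.001, 0.0]
contact_force: [-0.2, -0.8, -0.2]
opening: 0.647
grasp_force: 0.0
t 7.5 pos [0.4366 0.3884 0.0515] xang 97.21 tilt [0.0021 0.0015] F [-0.2 -0.8 -0.2] open 0.647 grip 0.0
dp [-0.039 -0.041  0.101] spin 0.01 q [0.64 0.18 1.94 0.   1.01 0.51]
```

```bash
python3 -m jog '[{"hand":40,"dp":[0,0,0],"spin":0},{"hand":36,"dp":[0,0,0],"spin":0},{"hand":20,"dp":[0,0,0],"spin":0},{"hand":15,"dp":[0,0,0],"spin":0},{"hand":15,"dp":[0,0,0],"spin":0}]'
python3 -c "from h import *;plan(.4357,.3873,.049,97.2)"
```

```text
clock: 8.12
ee_pos: [0.4361, 0.3882, 0.0506]
eef_rot: [0.661, 0.75, 0.0, 0.0]
contact_force: [-0.6, 0.3, 4.0]
opening: 0.35
grasp_force: 59.6
t 8.12 pos [0.4361 0.3882 0.0506] xang 97.22 tilt [0.0007 0.0006] F [-0.6  0.3  4. ] open 0.35 grip 59.550737142562866
dp [-0.032 -0.02   0.063] spin 0.02 q [0.64 0.19 1.94 0.   1.01 0.51]
```

```bash
python3 -m jog '[{"hand":15,"dp":[0,0,-1.2],"spin":0},{"hand":15,"dp":[0,0,-3],"spin":0},{"hand":15,"dp":[0,0,-5],"spin":0},{"hand":15,"dp":[-1,0,-5.7],"spin":0},{"hand":15,"dp":[-2.5,0,-5.7],"spin":0}]'
python3 -m jog '[{"hand":15,"dp":[-2,0,0],"spin":0},{"hand":15,"dp":[-4,0,0],"spin":0},{"hand":15,"dp":[-6,0,0],"spin":0},{"hand":15,"dp":[-8,0,0],"spin":0},{"hand":15,"dp":[-10,0,0],"spin":0}]'
python3 -c "from h import *;plan(.4803,.0446,.15,97.2)"
```

```text
clock: 8.75
ee_pos: [0.4444, 0.3262, 0.1946]
eef_rot: [0.661, 0.751, 0.002, 0.001]
contact_force: [0.1, -0.4, -0.9]
opening: 0.352
grasp_force: 59.5
clock: 9.38
ee_pos: [0.4744, 0.0762, 0.1917]
eef_rot: [0.661, 0.75, -0.0, -0.0]
contact_force: [0.1, -1.1, 0.0]
opening: 0.352
grasp_force: 59.5
t 9.38 pos [0.4744 0.0762 0.1917] xang 97.22 tilt [-0.001  -0.0001] F [ 0.1 -1.1  0. ] open 0.352 grip 59.500070214271545
dp [-1.284  0.075  1.669] spin 0.02 q [ 0.05 -0.22  2.08 -0.    1.28 -0.08]
```

```bash
python3 -m jog '[{"hand":15,"dp":[-0.7,0.04,0.3],"spin":0},{"hand":15,"dp":[-1.28,0.07,0.8],"spin":0},{"hand":15,"dp":[-1.28,0.07,1.4],"spin":0},{"hand":15,"dp":[-1.28,0.07,1.4],"spin":0},{"hand":15,"dp":[-1.28,0.07,1.4],"spin":0}]'
python3 -m jog '[{"hand":15,"dp":[0,0,0],"spin":0},{"hand":15,"dp":[0,0,0],"spin":0},{"hand":15,"dp":[0,0,0],"spin":0}]'
python3 - <<'E'
from h import *
for n in("side","wrist"):
    d=get_image(n); P=cloud(d); np.save(n+"3.npy",d,allow_pickle=True); plan(.4803,.0446,.15,97.2)
    if n=="side": a=d["img"][120:220,240:370]
    else: b=d["img"]
cv2.imwrite("pics/s3.png",cv2.resize(np.ascontiguousarray(a[...,::-1]),(780,600)))
cv2.imwrite("pics/w4.png",b[...,::-1])
E
```

```text
clock: 10.0
ee_pos: [0.4807, 0.0472, 0.1573]
eef_rot: [0.661, 0.751, -0.0, -0.0]
contact_force: [0.8, -0.6, -0.6]
opening: 0.351
grasp_force: 59.5
clock: 10.38
ee_pos: [0.4809, 0.0464, 0.1579]
eef_rot: [0.661, 0.75, 0.0, 0.0]
contact_force: [-0.3, -0.3, -0.9]
opening: 0.351
grasp_force: 59.5
t 10.43 pos [0.4809 0.0464 0.1578] xang 97.22 tilt [0.0005 0.    ] F [ 0.8 -0.6  0.2] open 0.356 grip 59.50055122375488
dp [-0.067 -0.032  0.311] spin 0.02 q [-0.02 -0.18  2.1   0.    1.21 -0.14]
t 10.47 pos [0.4808 0.0463 0.1577] xang 97.21 tilt [0.0003 0.    ] F [ 0.6  0.1 -0.2] open 0.35 grip 59.50012922286987
dp [-0.065 -0.03   0.308] spin 0.01 q [-0.02 -0.18  2.1   0.    1.21 -0.14]
```

View pics/s3.png

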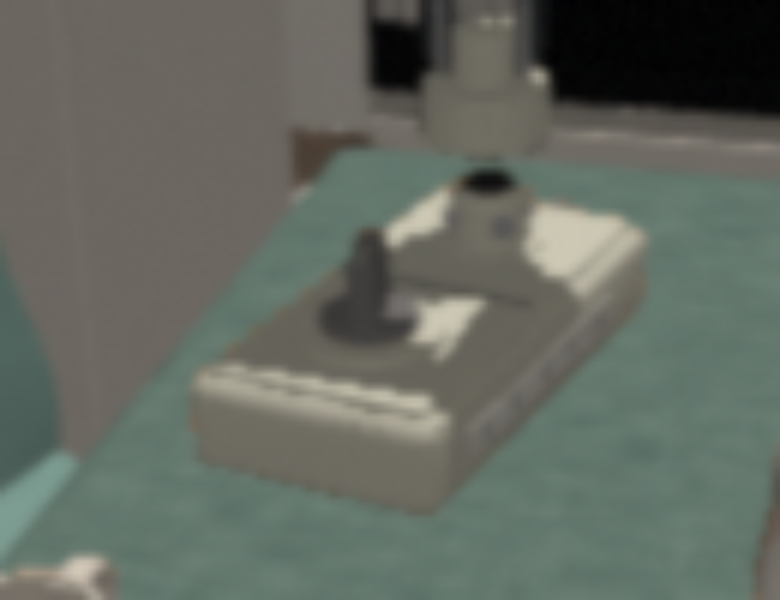

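View pics/w4.png

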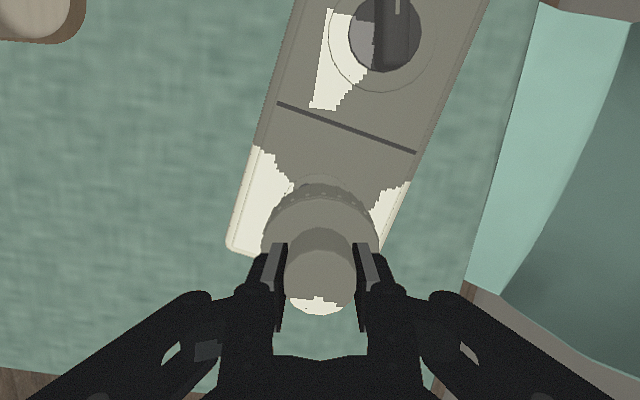

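Side crop: the cap at (487,110) hangs directly above the seal at (489,183). In the wrist view the held cap is visible at (320,250). I'll measure its centre in depth, with the same camera that measured the neck.

Run:
```python
from h import *
from scipy.optimize import least_squares
d=np.load("wrist3.npy",allow_pickle=True).item(); P=cloud(d)
q=P[180:320,255:385].reshape(-1,3); q=q[np.hypot(q[:,0]-.4805,q[:,1]-.0455)<.034]
print(np.histogram(q[:,2],np.arange(.09,.18,.005)))
for lo,hi,r in((.153,.168,16),(.129,.139,29.5)):
    k=q[(q[:,2]>lo)&(q[:,2]<hi)]; zm=np.median(k[:,2]); k=k[abs(k[:,2]-zm)<.002]
    h=cv2.convexHull((k[:,:2]*1000).astype(np.float32))[:,0]; 
    print(len(k),"z",zm,k.min(0),k.max(0))
    f=least_squares(lambda c:np.maximum(np.hypot(*(h-c).T)-r,0)*5+np.minimum(np.hypot(*(h-c).T)-r,0)*.2,[480.5,45.5],loss="soft_l1")
    print(f.x, (np.hypot(*(h-f.x).T)).round(1))
```

```text
(array([   0,    0,    0,   50,  209,  233,  247,  395, 1785, 2082,  315,
        540,  602,  877, 4105,  463,  395]), array([0.09 , 0.095, 0.1  , 0.105, 0.11 , 0.115, 0.12 , 0.125, 0.13 ,
       0.135, 0.14 , 0.145, 0.15 , 0.155, 0.16 , 0.165, 0.17 , 0.175]))
4258 z 0.16094438767974395 [0.45353865 0.03055585 0.15896774] [0.50621212 0.06225717 0.16293717]
[480.90682045  46.27061581] [27.3 23.8 16.3 16.  24.4 27.6 27.5 19.  16.3 16.  16.1 19.  26.7]
3572 z 0.1350435099285684 [0.45151123 0.04404514 0.13308264] [0.50893767 0.07517736 0.13701605]
[480.59121461  45.84164198] [28.9 29.3 29.4 29.3 29.2 29.5 29.3 29.4 29.5 29.2 29.3 29.4 29.5 29.3
 29.4 29.3 29.4 29.4 29.5 29.4 29.4 29.3 29.3 29.2 29.5 29.1 29.1 29.4
 29.1 29.3 28.5 25.8 28.4]
```

```bash
python3 -m jog '[{"hand":15,"dp":[-0.08,-0.04,0.3],"spin":0},{"hand":15,"dp":[-0.08,-0.04,0.6],"spin":0},{"hand":15,"dp":[-0.08,-0.04,0.9],"spin":0},{"hand":15,"dp":[-0.08,-0.04,1.2],"spin":0},{"hand":15,"dp":[-0.08,-0.04,1.2],"spin":0}]'
python3 -m jog '[{"hand":15,"dp":[0,0,0],"spin":0},{"hand":15,"dp":[0,0,0],"spin":0}]'
python3 -c "from h import *;plan(.4801,.0442,.1097,97.2)"
```

```text
clock: 11.1
ee_pos: [0.4794, 0.0442, 0.1264]
eef_rot: [0.661, 0.75, -0.001, -0.001]
contact_force: [-0.0, -0.2, -0.3]
opening: 0.356
grasp_force: 59.5
clock: 11.35
ee_pos: [0.4803, 0.0442, 0.1279]
eef_rot: [0.661, 0.75, 0.0, 0.0]
contact_force: [-0.3, -0.2, -1.6]
opening: 0.352
grasp_force: 59.5
t 11.35 pos [0.4803 0.0442 0.1279] xang 97.22 tilt [ 0.0008 -0.    ] F [-0.3 -0.2 -1.6] open 0.352 grip 59.50042247772217
dp [ 0.002 -0.009  0.73 ] spin 0.02 q [-0.02 -0.14  2.13  0.    1.15 -0.15]
```

Rim is at about 77 mm, over the neck with no contact force. Now pressing.

```bash
python3 -m jog '[{"hand":15,"dp":[0,0,0.15],"spin":0},{"hand":15,"dp":[0,0,0.3],"spin":0},{"hand":15,"dp":[0,0,0.3],"spin":0}]'
python3 -m jog '[{"hand":15,"dp":[0,0,0.1],"spin":0},{"hand":15,"dp":[0,0,0.2],"spin":0},{"hand":15,"dp":[0,0,0.3],"spin":0},{"hand":15,"dp":[0,0,0.3],"spin":0}]'
python3 -c "from h import *;plan(.4801,.0442,.1097,97.2)"
```

```text
clock: 11.72
ee_pos: [0.4807, 0.0442, 0.1207]
eef_rot: [0.661, 0.75, 0.001, 0.001]
contact_force: [0.1, 0.6, 2.4]
opening: 0.357
grasp_force: 59.7
clock: 12.22
ee_pos: [0.4801, 0.0442, 0.1122]
eef_rot: [0.661, 0.75, 0.0, 0.0]
contact_force: [1.0, -0.4, 0.5]
opening: 0.352
grasp_force: 59.5
t 12.22 pos [0.4801 0.0442 0.1122] xang 97.21 tilt [0.0002 0.    ] F [ 1.  -0.4  0.5] open 0.352 grip 59.45969045162201
dp [0.    0.002 0.1  ] spin 0.01 q [-0.02 -0.12  2.14  0.    1.12 -0.15]
```

```bash
for i in 1 2; do :; done
python3 -m jog '[{"hand":15,"dp":[0,0,0.1],"spin":0},{"hand":15,"dp":[0,0,0.1],"spin":0},{"hand":15,"dp":[0,0,0.1],"spin":0}]'
python3 -m jog '[{"hand":15,"dp":[0,0,0.1],"spin":0},{"hand":15,"dp":[0,0,0.1],"spin":0},{"hand":15,"dp":[0,0,0.1],"spin":0}]'
```

```text
clock: 12.6
ee_pos: [0.4801, 0.0442, 0.1107]
eef_rot: [0.661, 0.75, -0.0, -0.0]
contact_force: [-2.4, 0.1, 6.0]
opening: 0.353
grasp_force: 60.0
clock: 12.98
ee_pos: [0.4802, 0.0442, 0.1095]
eef_rot: [0.661, 0.75, -0.0, -0.0]
contact_force: [-6.9, -0.7, 14.6]
opening: 0.353
grasp_force: 61.1
```

```bash
python3 -m jog '[{"hand":15,"dp":[0,0,0.1],"spin":0},{"hand":15,"dp":[0,0,0.1],"spin":0},{"hand":15,"dp":[0,0,0.1],"spin":0}]'
python3 -m jog '[{"hand":15,"dp":[0,0,0.06],"spin":0},{"hand":15,"dp":[0,0,0.06],"spin":0},{"hand":15,"dp":[0,0,0.06],"spin":0}]'
```

```text
clock: 13.35
ee_pos: [0.4804, 0.0442, 0.1094]
eef_rot: [0.661, 0.75, -0.001, -0.001]
contact_force: [-14.2, -0.5, 28.4]
opening: 0.356
grasp_force: 62.7
clock: 13.72
ee_pos: [0.4804, 0.0442, 0.1094]
eef_rot: [0.661, 0.75, -0.001, -0.001]
contact_force: [-19.3, -1.3, 36.5]
opening: 0.355
grasp_force: 63.7
```

The cap is rigidly home: z no longer changes as the force rises. I'll ease the push to a safer level, take a look and hand in.

```bash
python3 -m jog '[{"hand":15,"dp":[0,0,-0.07],"spin":0},{"hand":15,"dp":[0,0,-0.07],"spin":0},{"hand":15,"dp":[0,0,-0.07],"spin":0},{"hand":15,"dp":[0,0,-0.07],"spin":0}]'
python3 - <<'E'
from h import *
a=get_image("side")["img"][100:270,170:400]; cv2.imwrite("pics/s5.png",cv2.resize(np.ascontiguousarray(a[...,::-1]),(780,576)))
s=observe(); print(s["ee_pos"],s["contact_force"])
E
```

```text
clock: 14.22
ee_pos: [0.4807, 0.0442, 0.1095]
eef_rot: [0.661, 0.75, -0.0, -0.0]
contact_force: [-12.8, 0.0, 25.4]
opening: 0.353
grasp_force: 61.8
[0.48071284 0.04418805 0.10945388] [-13.24722011  -0.67909752  25.47994344]
```

View pics/s5.png

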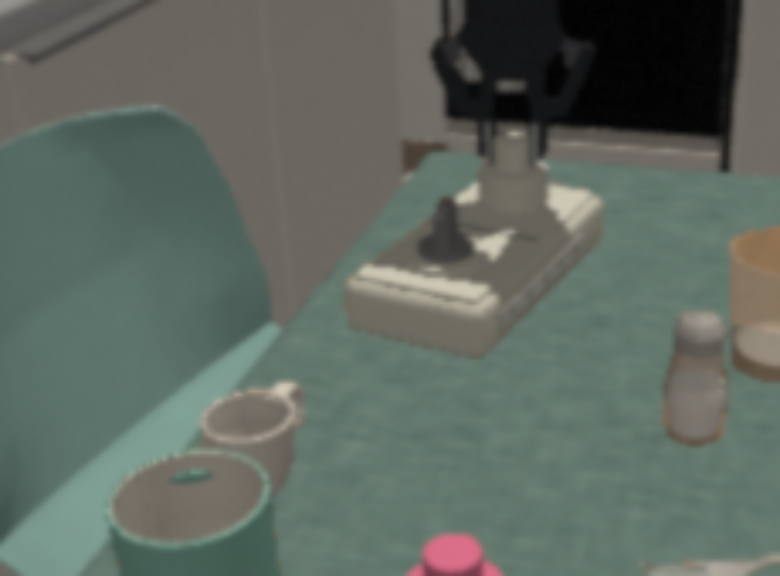

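The cap sits squarely and low on the neck at (513,185), still gripped. The knob at (446,230) is closed and the bystanders stand where they were.

```bash
python3 -c "from cell import finish_job;print(finish_job())"
```

```text
the job is handed in; nothing more can be done
None
```

The vent knob is closed and the cap is snapped on and pressed fully home at about 25 N with the stem still gripped; I handed the job in at about 14 s, and the bystanders were not touched.

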